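# Load the cafe toaster and hold its lever down

## Robot

A 6-joint arm with a two-finger parallel gripper is mounted at the origin on the work surface. World frame = base frame: x ahead of the robot, y to its left, z up, the work surface at z = 0. Lengths are in mm, angles in rad, forces in N, time in s.
With the tool pointing down it reaches from about 350 to 775 mm from the base axis. Payload 7.3 kg.
Tool frame: the origin (TCP) lies at the very end of the fingers, on their centre line; the grasp point (between the pads) lies 19 mm behind it; x points along the fingers, y is the direction in which the jaws open and shut, and the axes are right-handed (so a half turn about x gives the same grasp; the last joint's range is limited). The gripper opens to 92 mm and grips with 3 to 60 N. Pads are 19 mm wide; open, the fingers measure 130 mm over their backs; the gripper's body (75 mm by 190 mm) begins 47 mm behind the grasp point.
Start: joints at [1.002, 0.342, 1.524, -0, 1.275, -0.146], TCP at [215.404, 478.796, 226.741] pointing down, gripper open.
Joint ranges: [-2.53, 2.53], [-0.77, 2.02], [0.04, 2.7], [-1, 4.14], [0.28, 2.66], [-3.11, 3.11]. Speed limits (rad/s): [2.57, 2.57, 3.14, 3.14, 3.14, 3.14].

## Interface

Orientations are given as [roll, pitch, yaw] about the fixed x, y, z axes, in that order (R = Rz(yaw) Ry(pitch) Rx(roll)).
In Python, from plant import bot gives the robot as it stands.
- The arm moves only by the tool step_arm, never from a script. Its argument "targets" is a list that holds one entry, the list of rows, each a list of 4 numbers: the shift along the tool's x, y, z in m, then the turn about the tool's x in degrees. A call has exactly 5 rows; each row is the pose to reach, as a shift and turn from the pose measured when the call began, along the tool's axes at that moment; what a row does not reach only later rows make up. A row lasts 1/12 s, in which the tool goes at most 41.7 mm and 7.16 degrees, less where a joint would pass 70% of its speed; a pose out of reach is approached as far as the arm can. A call with a gripper value outside its range is refused whole. "jaw" is the closure, from 0 (fully open) to 1 (shut), set as the call begins (left out, the last holds). The fingers move at their own pace and stop on an object; the grip force is fixed at half the most. Time passes only in rows, so rows that repeat a pose let the fingers close, or fill a call up. It gives the time, the measured TCP pose, the force and the opening at its end, in the units of the state.
- bot.get_obs(): the state, without advancing time (a new reading comes with each control period).
- bot.capture(name): name is "scene" or "top"; returns a dict with "color" (384x512x3 uint8, red, green, blue), "depth" (384x512 float32, mm along the optical axis (not along the pixel's ray), 0 where there is no reading), "fov_y" (degrees; the focal length in pixels is half the picture's height over the tangent of half this angle, whatever the lens; pixels are square), "cx", "cy" (the principal point, pixels), "rvec" (rotation vector, rad) and "tvec" (3), from world to camera coordinates, as OpenCV has them. Camera axes: x right, y down, z forward; pixel columns grow to the right and rows downward; lengths in mm; the calibration is good to about 2 mm. A picture is of the moment at which its call begins.
- bot.close_job(): hands the job in, once; it reports no verdict.
The state is a dict: "time": time; "joint_positions": joint angles; "dq": joint speeds; "tau": joint torques, N m; "tool_pos": TCP position; "tcp_rot": TCP orientation; "contact_force": force on the tool from outside, world axes, zero at the start; "moment": the same for the moment, N m; "grip_width": finger opening in mm.
Only numpy, scipy, OpenCV 4.12 (cv2) and the standard library are available. Lean on these libraries where they do the work, as an engineer would, in place of code of your own. Each camera call takes 0.05 s, during which the arm holds its last target. There are 200 camera calls.

## Task

Take the two square frozen waffles from the wire toast rack one at a time and drop each into its own slot of the toaster; leave the round waffle in the rack and everything else on the counter where it is. Then press the toaster's lever down past its two click stops (the raised heights for crumpets and muffins) to the third, lowest position, where the waffles are fully lowered. The latch does not catch by itself, so finish while still holding the lever down there: do not let go of it.

Things in the scene. Friction and masses are not known exactly. Their poses are not given: they have to be found in the camera images.
- toaster: two-slot cafe toaster, brushed steel with black end caps, 200 mm (its x) by 270 mm (its y) by 190 mm high, fixed to the counter. Origin at the centre of its underside. Two slots run along its y, side by side 75 mm apart; the black lever stands out of the end that faces its -y.
- slot_near (a point): centre of the mouth of the slot on the toaster's -x side, level with the toaster's top (190 mm above the counter). Axes as the toaster's. The mouth is 28 mm wide (x) and 140 mm long (y); guide wires narrow it to 22 mm from 25 mm down. With the lever up, a carriage bar 60 mm below the mouth carries what is dropped in, so that a waffle standing on it sticks out 35 mm above the top; at the lowest lever position its top edge is 15 mm below the mouth.
- slot_far (a point): the same for the slot on the toaster's +x side.
- lever_pad (a point): centre of the upper face of the lever's black paddle, 50 mm (toaster's x) by 36 mm (y) by 14 mm thick, 48 mm out from the toaster's -y end; it is 178 mm above the counter when up and moves straight down with the lever.
- lever (a joint): how far the lever and the bread carriage are pressed down, in m: 0 up (start), first click stop 0.016, second 0.036, third and lowest 0.050 (a hard end stop). A spring pushes it up (about 4 N at the top) and each click must be pushed through: peaks of about 11 N at 0.004, 12 N at 0.024 and 15 N at 0.044. Let go at the first two stops it stays there; at the third it pushes up with about 8 N and, let go, springs back up.
- rack: stainless wire toast rack, 224 mm (its x) by 98 mm (y), its eight wire arches 65 mm high, 25 mm apart along x, fixed to the counter. Origin at the centre of its underside. Waffles stand on edge between the arches on two wires 20 mm above the counter; the three waffles are in the first, middle and last of the seven gaps (-75, 0 and +75 mm in the rack's x), in any order.
- waffle_a: square frozen waffle, hard, golden brown with a grid on both faces, 95 x 95 mm and 16 mm thick, 45 g, standing on edge in the rack with its top edge 115 mm above the counter. Origin at its centre; its x axis is the thickness, z points up.
- waffle_b: the second square waffle, just the same as waffle_a.
- waffle_round: round waffle of the same colour and grid, 95 mm across, 16 mm thick, standing in the rack (for another order: leave it there). Origin at its centre, x axis is its thickness.
- mug: white mug, 82 mm across, 92 mm high; origin under its centre. Leave alone.
- sugar_jar: glass sugar jar with a steel cap, 68 mm across, 125 mm high; origin under its centre. Leave alone.
- spoon: steel spoon, 170 mm long, lying on the counter. Leave alone.
- milk_jug: small steel milk jug, 82 mm across, 92 mm high; origin under its centre. Leave alone.
- pepper_mill: dark wooden pepper mill, 52 mm across, 120 mm high; origin under its centre. Leave alone.
Not all that is in view belongs to the job. Leave any black or white look-alike of the waffle_b alone.

How it is judged (in metres and radians):
On the way, in this order (a step that is already met when the one before it is completed fails the run):
1. one square waffle stands in a toaster slot, let go, with the lever still up (value of joint lever below 0.006 m and (((horizontal distance between waffle_a and slot_near below 0.035 m and z of waffle_a in the frame of slot_near between -0.03 and 0 m and angle between the x axis of waffle_a and the x axis of slot_near, either way round below 0.35 rad) and contact force between the fingers and waffle_a below 0.05 N) or ((horizontal distance between waffle_a and slot_far below 0.035 m and z of waffle_a in the frame of slot_far between -0.03 and 0 m and angle between the x axis of waffle_a and the x axis of slot_far, either way round below 0.35 rad) and contact force between the fingers and waffle_a below 0.05 N) or ((horizontal distance between waffle_b and slot_near below 0.035 m and z of waffle_b in the frame of slot_near between -0.03 and 0 m and angle between the x axis of waffle_b and the x axis of slot_near, either way round below 0.35 rad) and contact force between the fingers and waffle_b below 0.05 N) or ((horizontal distance between waffle_b and slot_far below 0.035 m and z of waffle_b in the frame of slot_far between -0.03 and 0 m and angle between the x axis of waffle_b and the x axis of slot_far, either way round below 0.35 rad) and contact force between the fingers and waffle_b below 0.05 N))), for 0.2 s.
2. both square waffles stand in the toaster, one in each slot, let go, with the lever still up (value of joint lever below 0.006 m and (((horizontal distance between waffle_a and slot_near below 0.035 m and z of waffle_a in the frame of slot_near between -0.03 and 0 m and angle between the x axis of waffle_a and the x axis of slot_near, either way round below 0.35 rad) and (horizontal distance between waffle_b and slot_far below 0.035 m and z of waffle_b in the frame of slot_far between -0.03 and 0 m and angle between the x axis of waffle_b and the x axis of slot_far, either way round below 0.35 rad)) or ((horizontal distance between waffle_a and slot_far below 0.035 m and z of waffle_a in the frame of slot_far between -0.03 and 0 m and angle between the x axis of waffle_a and the x axis of slot_far, either way round below 0.35 rad) and (horizontal distance between waffle_b and slot_near below 0.035 m and z of waffle_b in the frame of slot_near between -0.03 and 0 m and angle between the x axis of waffle_b and the x axis of slot_near, either way round below 0.35 rad))) and contact force between the fingers and waffle_a below 0.05 N and contact force between the fingers and waffle_b below 0.05 N), for 0.2 s.
3. the lever is pressed past both click stops to the third, lowest position and held there (value of joint lever above 0.046 m and contact force between the fingers and toaster above 2 N), for 0.5 s.
At the end, for the whole second after the job is handed in: The lever is still, within 4 mm of its lowest position, held by the fingers (over 2 N); each slot holds one square waffle, untouched: centre within 35 mm of the slot's middle, 50 to 85 mm below the mouth, turned under 0.35 rad; the round waffle is within 30 mm of its start (all of step 3 and velocity of joint lever between -0.02 and 0.02 m/s and (((horizontal distance between waffle_a and slot_near below 0.035 m and z of waffle_a in the frame of slot_near between -0.085 and -0.05 m and angle between the x axis of waffle_a and the x axis of slot_near, either way round below 0.35 rad) and (horizontal distance between waffle_b and slot_far below 0.035 m and z of waffle_b in the frame of slot_far between -0.085 and -0.05 m and angle between the x axis of waffle_b and the x axis of slot_far, either way round below 0.35 rad)) or ((horizontal distance between waffle_a and slot_far below 0.035 m and z of waffle_a in the frame of slot_far between -0.085 and -0.05 m and angle between the x axis of waffle_a and the x axis of slot_far, either way round below 0.35 rad) and (horizontal distance between waffle_b and slot_near below 0.035 m and z of waffle_b in the frame of slot_near between -0.085 and -0.05 m and angle between the x axis of waffle_b and the x axis of slot_near, either way round below 0.35 rad))) and contact force between the fingers and waffle_a below 0.05 N and contact force between the fingers and waffle_b below 0.05 N and distance of waffle_round from where it was at the start of the episode below 0.03 m); the arm keeps its last pose, push and grip.
It fails at once if the round waffle is taken out or knocked by more than 30 mm (distance of waffle_round from where it was at the start of the episode above 0.03 m).
It fails at once if a square waffle falls over or is dropped on the counter (angle between any of waffle_a, waffle_b's own z axis and vertical above 1 rad or height (world z) of any of waffle_a, waffle_b below 0.045 m).
It fails at once if one of the other things on the counter (mug, sugar jar, spoon, milk jug, pepper mill) is moved by more than 40 mm (distance of any of mug, sugar_jar, spoon, milk_jug, pepper_mill from where it was at the start of the episode above 0.04 m).
It also fails if it takes over 72 s, if anything falls off the work surface, if the arm or the gripper's body presses on something with over 40 N, if the wrist force passes 120 N, or if a joint passes its speed limit or range.

## Working session

There is one attempt and no reset: what is moved stays moved. The work goes in short steps, Python scripts to look and compute and a tool call to move; the robot and the scene stay as the last step left them, time stands still between calls to the robot, and variables do not carry over. Pictures are saved under pics/ and viewed, about 8 in all and at most 12, crops included, and the job is handed in when it is done.

Besides the shell and the picture viewer there is one more tool, called after ">>>" as name(argument=value, ...), one argument or row to a line, values as JSON. step_arm: Moves the arm, as the interface text tells. Its arguments: {"type":"object","properties":{"targets":{"type":"array","items":{"type":"array","items":{"type":"array","items":{"type":"number"}}}},"jaw":{"type":"number"}},"required":["targets"]}

```bash
mkdir -p pics
cat > h.py <<'E'
import numpy as np, cv2
from plant import bot
def cap(n):
    c=bot.capture(n); h=c["color"].shape[0]
    f=h/2/np.tan(np.radians(c["fov_y"])/2); R=cv2.Rodrigues(np.array(c["rvec"],float))[0]
    t=np.array(c["tvec"],float).ravel(); d=c["depth"]
    v,u=np.mgrid[:d.shape[0],:d.shape[1]]
    P=np.stack([(u-c["cx"])/f*d,(v-c["cy"])/f*d,d],-1)
    W=(P-t)@R; W[d==0]=np.nan
    return c["color"],W
def save(n,im,s=1): cv2.imwrite("pics/"+n+".png",cv2.resize(im,None,fx=s,fy=s)[:,:,::-1])
E
python3 - <<'E'
from h import *
o=bot.get_obs(); print(o)
for n in("scene","top"):
    c,W=cap(n); save(n+"0",c,1.5); np.save(n+"W.npy",W); np.save(n+"C.npy",c); print(n,np.nanmin(W,(0,1)),np.nanmax(W,(0,1)))
E
```

```text
{'time': 0.0, 'joint_positions': array([ 1.00201337e+00,  3.42717462e-01,  1.52500488e+00, -5.44234358e-05,
        1.27538805e+00, -1.45972939e-01]), 'dq': array([-0.00250757, -0.00011103, -0.00160162, -0.00039247,  0.00149111,
        0.00043341]), 'tau': array([-1.43392241e-03, -4.31238091e+01, -2.44223768e+01,  7.16203311e-02,
        5.58321574e-02, -1.08265901e-04]), 'tool_pos': array([215.18415845, 478.43486878, 226.05192501]), 'tcp_rot': array([-1.68249366,  1.56927769, -2.10528779]), 'contact_force': array([ 0.28121028, -0.3793392 , -0.00214604]), 'moment': array([-0.00417062,  0.03129348,  0.02979218]), 'grip_width': 91.57890410481433}
scene [-1526.65834023  -917.78203335  -762.26022865] [1053.06264725 2375.65617851  564.57917219]
top [ -279.79578909 -1471.75401253  -774.96808022] [1794.94046921 1520.57180608  672.68787917]
```

View pics/scene0.png

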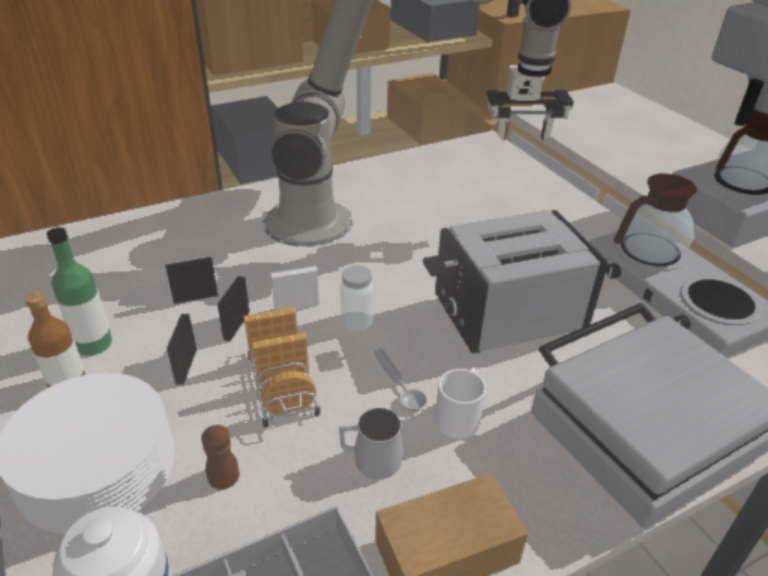

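View pics/top0.png

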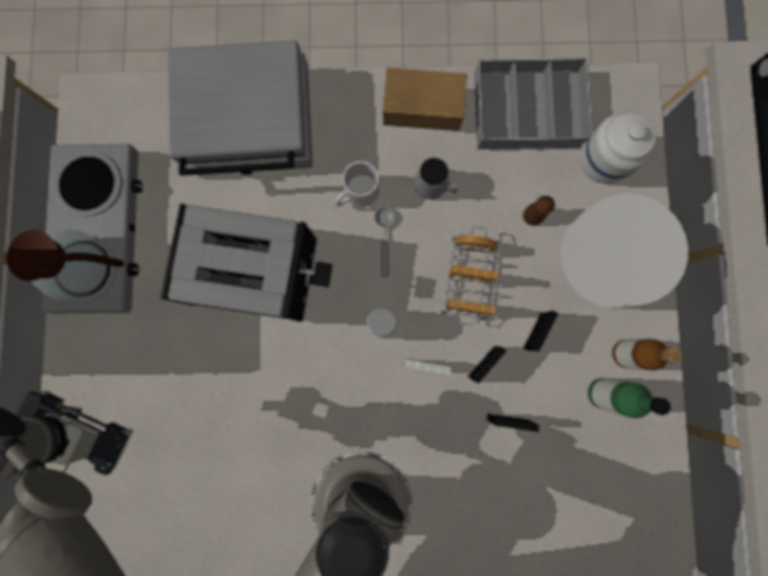

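Squares are at about (472,308) and (473,273) in the top view and the round one at (476,242). The toaster's slots are near (236,240) and (230,278), with its lever at (318,273). The black and white squares are look-alikes. Measuring now.

Run:
```python
from h import *
W=np.load("topW.npy");C=np.load("topC.npy").astype(int)
def rect(m,n):
    p=W[m][:,:2].astype(np.float32); r=cv2.minAreaRect(p); print(n,len(p),"c",np.round(r[0],1),"s",np.round(r[1],1),"ang",round(r[2],2),"zmed",np.round(np.nanmedian(W[m][:,2]),1))
v,u=np.mgrid[:384,:512]
z=W[...,2]
hsv=cv2.cvtColor(C.astype(np.uint8),cv2.COLOR_RGB2HSV)
for n,(x,y) in dict(w1=(472,308),w2=(473,273),w3=(476,242)).items():
    box=(abs(u-x/1.5)<24)&(abs(v-y/1.5)<9)
    m=box&(hsv[...,1]>120)&(abs(z-112)<9); rect(m,n)
    q=W[m]; print(np.percentile(q,[2,50,98],axis=0).round(0).tolist())
box=(u>105)&(u<215)&(v>130)&(v<216)
m=box&(abs(z-190)<6); rect(m,"toaster top"); 
for n,(x,y) in dict(sfar=(236,240),snear=(230,278)).items():
    b=(abs(u-x/1.5)<30)&(abs(v-y/1.5)<11)&(C.sum(2)<150); 
    k=cv2.connectedComponents(b.astype(np.uint8))
    pts=np.argwhere(b)[:,::-1]; print(n,len(pts),pts.mean(0), np.nanmedian(z[b]))
m=(abs(u-320/1.5)<12)&(abs(v-273/1.5)<12)&(z>160)&(z<190)&(u>206); rect(m,"lever")
# outlines of obstacles
for n,(x,y) in dict(jar=(380,322),white=(428,367),blk1=(488,364),blk2=(541,330),pep=(540,208),bowl=(624,250)).items():
    b=(abs(u-x/1.5)<20)&(abs(v-y/1.5)<20)&(z>20); q=W[b]; print(n,np.percentile(q,[5,50,99],axis=0).round(0).tolist())
# scene camera
W=np.load("sceneW.npy");C=np.load("sceneC.npy"); z=W[...,2]
hsv=cv2.cvtColor(C,cv2.COLOR_RGB2HSV)
for n,(x,y) in dict(w1=(272,325),w2=(280,350),w3=(288,390)).items():
    m=(abs(u-x/1.5)<22)&(abs(v-y/1.5)<18)&(hsv[...,1]>120)&(z>85)&(z<122); q=W[m];print(n,np.percentile(q,[2,50,98],axis=0).round(0).tolist())
m=(u>285)&(u<400)&(v>140)&(v<190)&(abs(z-190)<4); rect(m,"top scene")
m=(abs(u-440/1.5)<13)&(abs(v-265/1.5)<8)&(abs(z-178)<5)&(C.max(2)<70); rect(m,"lever scene")
```

```text
w1 133 c [ 436.3 -247.7] s [93.5 14.5] ang 80.01 zmed 114.8
[[425.0, -291.0, 110.0], [436.0, -247.0, 115.0], [449.0, -202.0, 119.0]]
w2 126 c [ 511.  -255.8] s [92.1 14.5] ang 79.8 zmed 114.6
[[499.0, -300.0, 110.0], [511.0, -255.0, 115.0], [522.0, -211.0, 119.0]]
w3 0 c [0. 0.] s [0. 0.] ang 0.0 zmed nan
  return np.nanmean(a, axis, out=out, keepdims=keepdims)
Traceback (most recent call last):
IndexError: index -1 is out of bounds for axis 0 with size 0
```

```bash
python3 - <<'E' 2>&1 | grep -v Warn
from h import *
v,u=np.mgrid[:384,:512]
def P(n,m):
    q=W[m]; q=q[~np.isnan(q[:,0])]
    if len(q)<4: print(n,"none",len(q)); return
    r=cv2.minAreaRect(q[:,:2].astype(np.float32)); print(n,len(q),"c",np.round(r[0],1),"s",np.round(r[1],1),"ang",round(r[2],2),np.percentile(q,[2,50,98],axis=0).round(0).tolist())
W=np.load("topW.npy");C=np.load("topC.npy");z=W[...,2];hsv=cv2.cvtColor(C,cv2.COLOR_RGB2HSV)
sat=hsv[...,1]>120
P("w3",sat&(abs(u-317)<24)&(abs(v-161)<9)&(z>60))
box=(u>105)&(u<215)&(v>130)&(v<216)
P("toaster top",box&(abs(z-190)<6))
for n,(x,y) in dict(sfar=(236,240),snear=(230,278)).items():
    b=((abs(u-x/1.5)<30)&(abs(v-y/1.5)<11)&(C.max(2)<60)).astype(np.uint8)
    k,l,s,c=cv2.connectedComponentsWithStats(b); i=1+s[1:,4].argmax(); pts=np.argwhere(l==i)[:,::-1].astype(np.float32)
    # rays to z=190
    cp=bot.capture("top");f=192/np.tan(np.radians(cp["fov_y"])/2);R=cv2.Rodrigues(np.array(cp["rvec"],float))[0];t=np.array(cp["tvec"],float).ravel();o=-R.T@t
    d=np.c_[(pts[:,0]-cp["cx"])/f,(pts[:,1]-cp["cy"])/f,np.ones(len(pts))]@R
    q=o+d*((190-o[2])/d[:,2])[:,None]; print(n,[np.round(a,1) for a in cv2.minAreaRect(q[:,:2].astype(np.float32))],np.nanmedian(z[l==i]))
P("lever",(abs(u-320/1.5)<14)&(abs(v-273/1.5)<12)&(z>160)&(z<186)&(u>204))
for n,(x,y) in dict(jar=(380,322),white=(428,367),blk1=(488,364),blk2=(541,330),pep=(540,208)).items():
    P(n,(abs(u-x/1.5)<20)&(abs(v-y/1.5)<20)&(z>40))
W=np.load("sceneW.npy");C=np.load("sceneC.npy");z=W[...,2];hsv=cv2.cvtColor(C,cv2.COLOR_RGB2HSV);sat=hsv[...,1]>120
for n,(x,y) in dict(w1=(272,320),w2=(280,345),w3=(288,390)).items():
    P(n,(abs(u-x/1.5)<22)&(abs(v-y/1.5)<14)&sat&(z>60)&(z<122))
P("top scene",(u>285)&(u<400)&(v>138)&(v<190)&(abs(z-190)<4))
P("lever scene",(abs(u-440/1.5)<13)&(abs(v-265/1.5)<9)&(abs(z-178)<6))
E
```

```text
w3 140 c [ 583.2 -269.4] s [86.5 14.6] ang 78.12 [[572.0, -309.0, 67.0], [583.0, -267.0, 91.0], [596.0, -228.0, 102.0]]
toaster top 4631 c [532.8 245.9] s [268.3 200.1] ang 80.6 [[430.0, 116.0, 185.0], [531.0, 245.0, 189.0], [634.0, 376.0, 193.0]]
sfar [array([569.8, 240.1]), array([134.1,  23.7]), np.float64(80.5)] 132.07233874404355
snear [array([494.9, 253.7]), array([132.5,  25.8]), np.float64(80.7)] 130.6318538527554
lever 204 c [504.1  72.8] s [49.5 49.5] ang 79.47 [[478.0, 47.0, 171.0], [503.0, 68.0, 177.0], [525.0, 93.0, 182.0]]
jar 333 c [404.7 -54.1] s [62.2 64.9] ang 89.39 [[375.0, -85.0, 90.0], [404.0, -53.0, 124.0], [434.0, -24.0, 129.0]]
white 158 c [ 308.2 -151.3] s [94.1 15.9] ang 79.69 [[296.0, -196.0, 50.0], [309.0, -152.0, 94.0], [322.0, -106.0, 99.0]]
blk1 221 c [ 311.5 -285.9] s [16.1 94.6] ang 47.57 [[276.0, -317.0, 46.0], [312.0, -283.0, 93.0], [349.0, -251.0, 98.0]]
blk2 257 c [ 383.4 -409.7] s [17.7 94.8] ang 60.63 [[341.0, -434.0, 44.0], [383.0, -407.0, 92.0], [425.0, -382.0, 97.0]]
pep 230 c [ 634.5 -441.2] s [113.5  40.9] ang 41.92 [[638.0, -440.0, 41.0], [654.0, -412.0, 106.0], [680.0, -398.0, 121.0]]
w1 635 c [ 475.6 -254.1] s [91.2 97.7] ang 85.11 [[432.0, -293.0, 63.0], [444.0, -251.0, 101.0], [523.0, -209.0, 119.0]]
w2 827 c [ 481.2 -253.4] s [93.3 89.8] ang 81.51 [[435.0, -302.0, 63.0], [513.0, -260.0, 91.0], [526.0, -214.0, 118.0]]
w3 294 c [ 587.  -274.2] s [83.3 19.8] ang 79.65 [[577.0, -312.0, 63.0], [590.0, -277.0, 91.0], [599.0, -237.0, 103.0]]
top scene 2890 c [534.9 245.5] s [269.3 203. ] ang 80.41 [[435.0, 114.0, 187.0], [542.0, 235.0, 191.0], [639.0, 373.0, 194.0]]
lever scene 193 c [505.6  81.4] s [72.7 54.5] ang 86.48 [[482.0, 46.0, 172.0], [509.0, 68.0, 178.0], [530.0, 117.0, 183.0]]
```

```bash
cat >> h.py <<'E'
from scipy.spatial.transform import Rotation as Ro
def st():
    o=bot.get_obs(); R=Ro.from_euler("xyz",o["tcp_rot"]).as_matrix(); return o,np.array(o["tool_pos"]),R
def go(*pts):
    o,p,R=st(); print("t",round(o["time"],2),"p",p.round(1),"yaw_y",round(np.degrees(np.arctan2(R[1,1],R[0,1])),2),"F",np.round(o["contact_force"],1),"g",round(o["grip_width"],1),"q",np.round(o["joint_positions"],2))
    for a in pts: print(a,"->",((np.array(a)-p)@R/1000).round(4).tolist())
E
python3 - <<'E'
from h import *
go((300,350,280),(400,100,280),(436,-150,250),(436,-248,200)); print(st()[2].round(3))
E
```

```text
t 0.2 p [215.3 478.6 226.3] yaw_y 65.77 F [-0.9 -0.1 -1. ] g 91.8 q [ 1.    0.34  1.52 -0.    1.28 -0.15]
(300, 350, 280) -> [-0.0536, -0.0825, 0.13]
(400, 100, 280) -> [-0.0535, -0.2695, 0.3238]
(436, -150, 250) -> [-0.0233, -0.4827, 0.4592]
(436, -248, 200) -> [0.0268, -0.572, 0.4994]
[[-0.     0.41   0.912]
 [-0.001  0.912 -0.41 ]
 [-1.    -0.001 -0.   ]]
```

>>> step_arm(
  targets=[
    [[-0.018,-0.024,0.037,7],[-0.036,-0.048,0.074,14],[-0.053,-0.072,0.111,21],[-0.053,-0.092,0.14,28],[-0.053,-0.112,0.164,35]],
  ],
  jaw=0.45,
)

```text
time: 0.62
tool_pos: [320.1, 308.1, 280.6]
tcp_rot: [1.408, 1.569, 0.369]
contact_force: [1.1, 0.0, 0.9]
grip_width: 63.2
```

Run:
```python
from h import *
go((400,100,280),(436,-150,250))
```

```text
t 0.62 p [320.1 308.1 280.6] yaw_y 30.48 F [1.1 0.  0.9] g 63.2 q [ 0.59  0.15  1.63 -0.    1.36  0.06]
(400, 100, 280) -> [0.0006, -0.0367, 0.2199]
(436, -150, 250) -> [0.0305, -0.1325, 0.4536]
```

>>> step_arm(
  targets=[
    [[0,-0.007,0.041,7],[0,-0.014,0.081,14],[0,-0.022,0.122,21],[0,-0.029,0.163,28],[0,-0.036,0.203,35]],
  ],
)

```text
time: 1.03
tool_pos: [392.1, 112.9, 280.8]
tcp_rot: [1.977, 1.568, 0.322]
contact_force: [1.2, 0.3, 0.6]
grip_width: 50.6
```

Run:
```python
from h import *
go((415,-100,270),(436,-248,200),(436,-248,120))
```

```text
t 1.03 p [392.1 112.9 280.8] yaw_y -4.87 F [1.2 0.3 0.6] g 50.6 q [0.09 0.08 1.71 0.   1.35 0.18]
(415, -100, 270) -> [0.0106, 0.0408, 0.2102]
(436, -248, 200) -> [0.0806, 0.0741, 0.3559]
(436, -248, 120) -> [0.1606, 0.0739, 0.356]
```

>>> step_arm(
  targets=[
    [[0,0.008,0.04,2],[0,0.016,0.08,4],[0,0.024,0.12,4.5],[0.004,0.033,0.16,4.5],[0.01,0.041,0.2,4.5]],
  ],
)

```text
time: 1.45
tool_pos: [416.1, -92.0, 271.1]
tcp_rot: [1.819, 1.567, 0.084]
contact_force: [1.1, 0.4, 0.6]
grip_width: 50.6
```

Run:
```python
from h import *
go((436,-248,200),(436,-248,130))
```

```text
t 1.45 p [416.1 -92.  271.1] yaw_y -9.38 F [1.1 0.4 0.6] g 50.6 q [-0.4   0.12  1.69  0.    1.32 -0.24]
(436, -248, 200) -> [0.0711, 0.0448, 0.1507]
(436, -248, 130) -> [0.1411, 0.0445, 0.1508]
```

>>> step_arm(
  targets=[
    [[0.01,0.01,0.036,0],[0.025,0.02,0.072,0],[0.045,0.031,0.105,0],[0.06,0.04,0.135,0],[0.081,0.045,0.151,0]],
  ],
)

```text
time: 1.87
tool_pos: [436.6, -252.1, 189.8]
tcp_rot: [1.42, 1.565, -0.317]
contact_force: [1.0, 0.4, 0.3]
grip_width: 50.7
```

Run:
```python
from h import *
go((436,-248,130),(436,-248,86))
c,W=cap("scene"); save("s1",c[150:300,110:290],4)
```

```text
t 1.87 p [ 436.6 -252.1  189.8] yaw_y -9.51 F [1.  0.4 0.3] g 50.7 q [-0.68  0.33  1.64  0.    1.16 -0.51]
(436, -248, 130) -> [0.0598, -0.0016, -0.004]
(436, -248, 86) -> [0.1038, -0.0019, -0.0041]
```

View pics/s1.png

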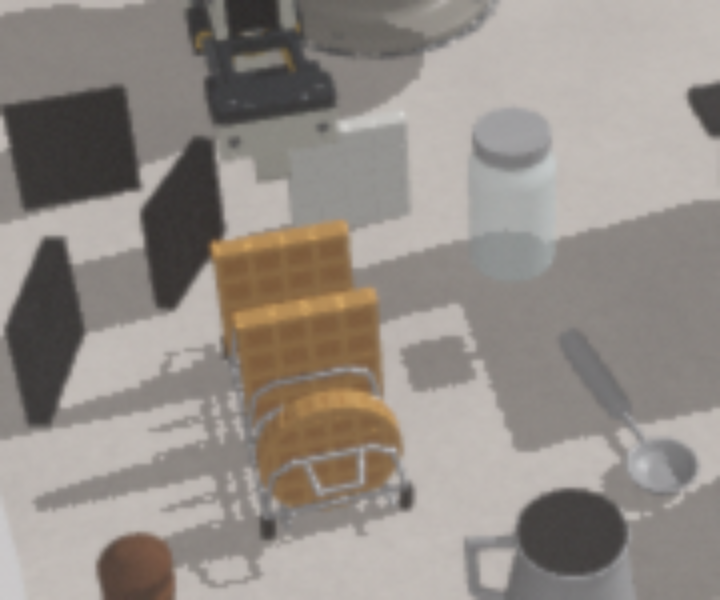

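The gripper hangs above the first square waffle (crop about 285,240). The round one is nearest the camera (330,450). Descending.

>>> step_arm(
  targets=[
    [[0.03,-0.002,-0.004,0],[0.06,-0.002,-0.004,0],[0.085,-0.002,-0.004,0],[0.103,-0.002,-0.004,0],[0.103,-0.002,-0.004,0]],
  ],
)

```text
time: 2.33
tool_pos: [431.7, -245.9, 78.9]
tcp_rot: [-2.246, 1.562, 2.299]
contact_force: [-0.7, -0.2, 0.0]
grip_width: 50.4
```

>>> step_arm(
  targets=[
    [[0,0,0,0],[0,0,0,0],[0,0,0,0],[0,0,0,0],[0,0,0,0]],
  ],
  jaw=1,
)

```text
time: 2.75
tool_pos: [432.2, -246.3, 80.0]
tcp_rot: [-2.303, 1.564, 2.243]
contact_force: [-0.1, -0.6, -0.8]
grip_width: 21.8
```

Run:
```python
from h import *
go((436,-248,86))
```

```text
t 2.75 p [ 432.2 -246.3   80. ] yaw_y -9.56 F [-0.1 -0.6 -0.8] g 21.8 q [-0.67  0.47  1.79  0.    0.89 -0.51]
(436, -248, 86) -> [-0.006, 0.004, 0.001]
```

>>> step_arm(
  targets=[
    [[-0.006,0.004,0.001,0],[-0.006,0.004,0.001,0],[-0.006,0.004,0.001,0],[-0.006,0.004,0.001,0],[-0.006,0.004,0.001,0]],
  ],
)

```text
time: 3.17
tool_pos: [435.8, -247.8, 85.9]
tcp_rot: [-2.275, 1.564, 2.27]
contact_force: [-0.7, -0.1, -0.8]
grip_width: 15.9
```

Run:
```python
from h import *
go((436,-248,190))
```

```text
t 3.17 p [ 435.8 -247.8   85.9] yaw_y -9.56 F [-0.7 -0.1 -0.8] g 15.9 q [-0.67  0.47  1.77  0.    0.91 -0.51]
(436, -248, 190) -> [-0.1041, -0.0004, -0.0003]
```

Gripped (15.9 mm). Lifting.

>>> step_arm(
  targets=[
    [[-0.02,0,0,0],[-0.05,0,0,0],[-0.085,0,0,0],[-0.12,0,0,0],[-0.16,0,0,0]],
  ],
)

```text
time: 3.58
tool_pos: [435.7, -248.1, 246.5]
tcp_rot: [-2.214, 1.561, 2.332]
contact_force: [0.4, 0.8, -0.2]
grip_width: 15.8
```

>>> step_arm(
  targets=[
    [[-0.01,0,-0.02,0],[-0.02,0,-0.055,0],[-0.03,0,-0.09,0],[-0.035,0,-0.125,0],[-0.035,0,-0.16,0]],
  ],
)

```text
time: 4.0
tool_pos: [462.8, -89.3, 283.6]
tcp_rot: [-2.326, 1.563, 2.219]
contact_force: [0.7, 0.5, 0.3]
grip_width: 15.9
```

Run:
```python
from h import *
go((435,50,285),(495,253.3,285))
c,W=cap("scene"); save("s2",c[100:290,110:350],3)
```

```text
t 4.0 p [462.8 -89.3 283.6] yaw_y -9.61 F [0.7 0.5 0.3] g 15.9 q [-0.36  0.2   1.55  0.    1.39 -0.19]
(435, 50, 285) -> [-0.0004, -0.0506, -0.1327]
(495, 253.3, 285) -> [0.0007, -0.0254, -0.3431]
```

View pics/s2.png

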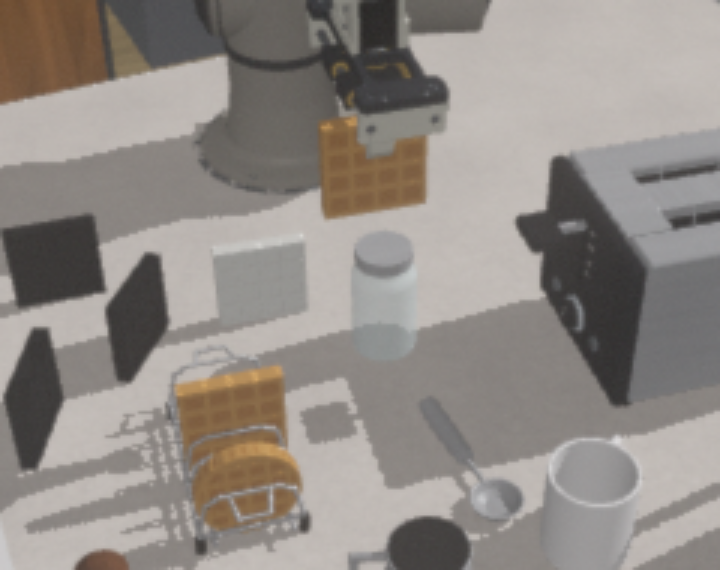

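The waffle is held upright and centred in the jaws (crop about 373,165). On to the near slot.

>>> step_arm(
  targets=[
    [[-0.005,-0.003,-0.035,0],[-0.01,-0.006,-0.07,0],[-0.01,-0.009,-0.105,0],[-0.01,-0.012,-0.14,0],[-0.01,-0.015,-0.18,0]],
  ],
)

```text
time: 4.47
tool_pos: [477.2, 97.3, 294.9]
tcp_rot: [-2.469, 1.559, 2.078]
contact_force: [0.8, 0.1, -0.6]
grip_width: 16.3
```

Run:
```python
from h import *
go((495,253.3,290))
```

```text
t 4.47 p [477.2  97.3 294.9] yaw_y -9.45 F [ 0.8  0.1 -0.6] g 16.3 q [0.04 0.23 1.49 0.01 1.43 0.2 ]
(495, 253.3, 290) -> [0.0064, -0.008, -0.1567]
```

>>> step_arm(
  targets=[
    [[0.003,-0.002,-0.035,0],[0.005,-0.004,-0.075,0],[0.006,-0.006,-0.115,0],[0.006,-0.008,-0.145,0],[0.006,-0.008,-0.157,0]],
  ],
)

```text
time: 4.88
tool_pos: [494.5, 257.1, 289.6]
tcp_rot: [-2.402, 1.558, 2.148]
contact_force: [-0.5, -0.1, -0.6]
grip_width: 15.9
```

>>> step_arm(
  targets=[
    [[0,0,0,0],[0,0,0,0],[0,0,0,0],[0,0,0,0],[0,0,0,0]],
  ],
)

```text
time: 5.3
tool_pos: [494.7, 255.7, 289.9]
tcp_rot: [-2.416, 1.558, 2.133]
contact_force: [0.0, -0.2, -1.0]
grip_width: 15.8
```

```bash
python3 - <<'E' 2>&1 | grep -v Warn
from h import *
go((495,253.3,265),(495,253.3,200))
v,u=np.mgrid[:384,:512]
for n in("top","scene"):
    c,W=cap(n); hsv=cv2.cvtColor(c,cv2.COLOR_RGB2HSV)
    m=(hsv[...,1]>120)&(hsv[...,0]<30)&(W[...,2]>195)&(W[...,2]<330)&(abs(W[...,0]-495)<80)&(abs(W[...,1]-253)<90)
    q=W[m]; 
    if len(q)>5: print(n,len(q),[np.round(a,1) for a in cv2.minAreaRect(q[:,:2].astype(np.float32))],np.percentile(q,[2,50,98],axis=0).round(0).tolist())
    save("p_"+n,c[100:230,90:230] if n=="top" else c[60:230,270:420],4 if n=="top" else 3.5)
E
```

```text
t 5.3 p [494.7 255.7 289.9] yaw_y -9.36 F [ 0.  -0.2 -1. ] g 15.8 q [0.33 0.36 1.32 0.01 1.46 0.49]
(495, 253.3, 265) -> [0.0249, 0.0009, 0.0026]
(495, 253.3, 200) -> [0.0899, 0.0014, 0.0032]
top 154 [array([490. , 232.1]), array([52.5, 16. ]), np.float64(80.6)] [[479.0, 206.0, 232.0], [485.0, 219.0, 317.0], [498.0, 253.0, 326.0]]
scene 186 [array([497.4, 251.3]), array([90.4, 16.6]), np.float64(79.0)] [[490.0, 210.0, 237.0], [501.0, 262.0, 279.0], [509.0, 295.0, 326.0]]
```

View pics/p_scene.png

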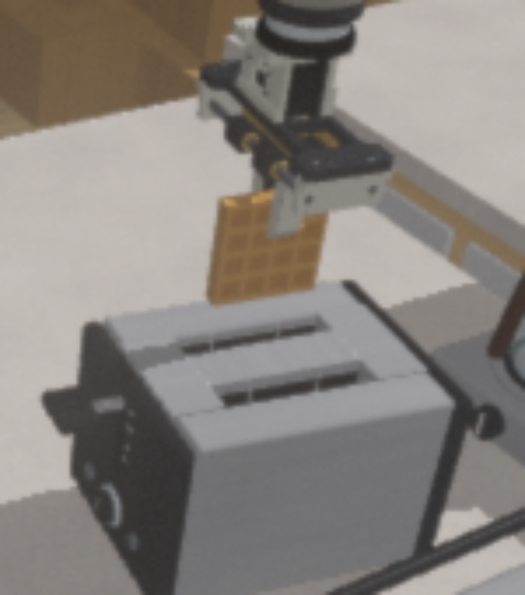

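The waffle hangs above the near slot (crop about 265,250 over the slot at 255,335). Both cameras agree to about 1 mm. Lowering.

>>> step_arm(
  targets=[
    [[0.02,0.001,0.002,0],[0.035,0.002,0.003,0],[0.045,0.002,0.003,0],[0.055,0.002,0.003,0],[0.06,0.002,0.003,0]],
  ],
)

```text
time: 5.82
tool_pos: [495.5, 253.2, 228.8]
tcp_rot: [-2.331, 1.557, 2.218]
contact_force: [-0.4, -0.1, -1.0]
grip_width: 15.6
```

Run:
```python
from h import *
go((495.5,253.3,201))
```

```text
t 5.82 p [495.5 253.2 228.8] yaw_y -9.36 F [-0.4 -0.1 -1. ] g 15.6 q [0.33 0.4  1.43 0.01 1.32 0.49]
(495.5, 253.3, 201) -> [0.0278, 0.0003, 0.0001]
```

>>> step_arm(
  targets=[
    [[0.008,0,0,0],[0.016,0,0,0],[0.022,0,0,0],[0.027,0,0,0],[0.027,0,0,0]],
  ],
)

```text
time: 6.23
tool_pos: [494.8, 253.4, 200.6]
tcp_rot: [-2.215, 1.557, 2.334]
contact_force: [-0.3, 0.4, 0.6]
grip_width: 15.9
```

>>> step_arm(
  targets=[
    [[0,0,0,0],[0,0,0,0],[0,0,0,0],[0,0,0,0],[0,0,0,0]],
  ],
)

```text
time: 6.65
tool_pos: [494.9, 253.4, 201.0]
tcp_rot: [-2.251, 1.557, 2.298]
contact_force: [-0.6, -0.5, -0.8]
grip_width: 15.6
```

>>> step_arm(
  targets=[
    [[0,0,0,0],[0,0,0,0],[0,0,0,0],[0,0,0,0],[0,0,0,0]],
  ],
  jaw=0.6,
)

```text
time: 7.07
tool_pos: [495.0, 253.5, 201.0]
tcp_rot: [-2.26, 1.557, 2.289]
contact_force: [-0.6, 0.0, -0.6]
grip_width: 36.3
```

>>> step_arm(
  targets=[
    [[-0.02,0,0,0],[-0.05,0,0,0],[-0.08,0,0,0],[-0.09,0,0.02,0],[-0.09,0,0.055,0]],
  ],
)

```text
time: 7.48
tool_pos: [488.3, 200.1, 293.6]
tcp_rot: [-2.785, 1.558, 1.768]
contact_force: [0.9, -0.1, -0.9]
grip_width: 36.5
```

>>> step_arm(
  targets=[
    [[0,0.005,0.04,0],[0,0.01,0.08,0],[0,0.015,0.12,0],[0,0.02,0.16,0],[0,0.02,0.2,0]],
  ],
)

```text
time: 7.9
tool_pos: [476.1, -2.4, 291.1]
tcp_rot: [-2.843, 1.558, 1.71]
contact_force: [-0.1, 0.0, -0.4]
grip_width: 36.7
```

```bash
python3 - <<'E' 2>&1 | grep -v Warn
from h import *
go((511,-255.5,200),(511,-255.5,86))
for n in("top","scene"):
    c,W=cap(n); hsv=cv2.cvtColor(c,cv2.COLOR_RGB2HSV); s=(hsv[...,1]>120)&(hsv[...,0]<30)
    for k,(x,y) in dict(slot=(495,253),rack=(511,-256)).items():
        m=s&(W[...,2]>(195 if k=="slot" else 100))&(W[...,2]<245)&(abs(W[...,0]-x)<35)&(abs(W[...,1]-y)<70); q=W[m]
        if len(q)>5: print(n,k,len(q),[np.round(a,1) for a in cv2.minAreaRect(q[:,:2].astype(np.float32))],np.percentile(q,[2,50,98],axis=0).round(0).tolist())
E
```

```text
t 7.9 p [476.1  -2.4 291.1] yaw_y -9.14 F [-0.1  0.  -0.4] g 36.7 q [-0.17  0.21  1.53  0.01  1.41 -0.02]
(511, -255.5, 200) -> [0.0879, 0.075, 0.2454]
(511, -255.5, 86) -> [0.2018, 0.0754, 0.2468]
top slot 211 [array([492.9, 252.6]), array([97.3, 16.3]), np.float64(80.4)] [[479.0, 205.0, 200.0], [491.0, 249.0, 225.0], [505.0, 298.0, 228.0]]
top rack 124 [array([ 510.9, -255.5]), array([91.1, 14.4]), np.float64(79.5)] [[500.0, -299.0, 109.0], [511.0, -256.0, 115.0], [521.0, -211.0, 118.0]]
scene slot 55 [array([498. , 249.9]), array([92.1, 16. ]), np.float64(79.1)] [[488.0, 207.0, 224.0], [498.0, 252.0, 227.0], [509.0, 291.0, 230.0]]
scene rack 161 [array([ 514.7, -258.5]), array([88.1, 17.7]), np.float64(79.4)] [[505.0, -300.0, 101.0], [515.0, -261.0, 116.0], [526.0, -218.0, 119.0]]
```

The first waffle stands in the near slot with its top at 225. Now the second one.

>>> step_arm(
  targets=[
    [[0,0.012,0.04,0],[0,0.024,0.08,0],[0.005,0.036,0.12,0],[0.01,0.048,0.155,0],[0.02,0.06,0.19,0]],
  ],
)

```text
time: 8.42
tool_pos: [504.0, -204.3, 269.5]
tcp_rot: [-2.924, 1.561, 1.622]
contact_force: [1.3, 0.1, -0.2]
grip_width: 36.1
```

Run:
```python
from h import *
go((511.5,-256,160),(511.5,-256,87))
```

```text
t 8.42 p [ 504.  -204.3  269.5] yaw_y -9.51 F [ 1.3  0.1 -0.2] g 36.1 q [-0.53  0.35  1.39  0.01  1.4  -0.37]
(511.5, -256, 160) -> [0.109, 0.0162, 0.0508]
(511.5, -256, 87) -> [0.182, 0.0163, 0.0515]
```

>>> step_arm(
  targets=[
    [[0.015,0.01,0.03,0],[0.04,0.016,0.051,0],[0.075,0.016,0.051,0],[0.1,0.016,0.051,0],[0.12,0.016,0.051,0]],
  ],
)

```text
time: 8.83
tool_pos: [510.7, -255.3, 146.3]
tcp_rot: [-2.736, 1.558, 1.81]
contact_force: [-0.7, -0.3, -0.2]
grip_width: 37.1
```

Run:
```python
from h import *
go((511.5,-256,87))
```

```text
t 8.83 p [ 510.7 -255.3  146.3] yaw_y -9.56 F [-0.7 -0.3 -0.2] g 37.1 q [-0.6   0.5   1.5   0.01  1.14 -0.44]
(511.5, -256, 87) -> [0.0593, 0.0012, 0.0013]
```

>>> step_arm(
  targets=[
    [[0.015,0.001,0.001,0],[0.03,0.001,0.001,0],[0.045,0.001,0.001,0],[0.055,0.001,0.001,0],[0.059,0.001,0.001,0]],
  ],
)

```text
time: 9.25
tool_pos: [511.1, -254.7, 85.7]
tcp_rot: [-2.624, 1.556, 1.922]
contact_force: [-0.7, 0.2, 0.6]
grip_width: 36.5
```

Run:
```python
from h import *
go((511.5,-256,86))
```

```text
t 9.25 p [ 511.1 -254.7   85.7] yaw_y -9.52 F [-0.7  0.2  0.6] g 36.5 q [-0.6   0.57  1.57  0.01  1.01 -0.44]
(511.5, -256, 86) -> [-0.0003, 0.0006, 0.0012]
```

>>> step_arm(
  targets=[
    [[0,0.001,0.001,0],[0,0.001,0.001,0],[0,0.001,0.001,0],[0,0.001,0.001,0],[0,0.001,0.001,0]],
  ],
  jaw=1,
)

```text
time: 9.67
tool_pos: [512.4, -256.1, 86.5]
tcp_rot: [-2.713, 1.558, 1.833]
contact_force: [-0.2, 0.2, 1.6]
grip_width: 15.9
```

>>> step_arm(
  targets=[
    [[0,0,0,0],[0,0,0,0],[-0.01,0,0,0],[-0.03,0,0,0],[-0.06,0,0,0]],
  ],
)

```text
time: 10.08
tool_pos: [511.2, -256.0, 145.5]
tcp_rot: [-2.508, 1.553, 2.038]
contact_force: [-0.1, 0.8, -1.1]
grip_width: 15.8
```

>>> step_arm(
  targets=[
    [[-0.03,0,0,0],[-0.07,0,0,0],[-0.1,0,0,0],[-0.13,0,0,0],[-0.15,0,-0.02,0]],
  ],
)

```text
time: 10.5
tool_pos: [515.6, -241.2, 299.8]
tcp_rot: [-2.614, 1.558, 1.929]
contact_force: [0.5, -0.4, -0.5]
grip_width: 15.6
```

Run:
```python
from h import *
go((540,0,292),(569.8,240.2,292))
```

```text
t 10.5 p [ 515.6 -241.2  299.8] yaw_y -9.71 F [ 0.5 -0.4 -0.5] g 15.6 q [-0.58  0.39  1.25  0.01  1.51 -0.41]
(540, 0, 292) -> [0.0105, -0.0165, -0.2418]
(569.8, 240.2, 292) -> [0.0132, -0.0277, -0.4836]
```

>>> step_arm(
  targets=[
    [[0,-0.007,-0.04,0],[0,-0.014,-0.08,0],[0,-0.021,-0.12,0],[0,-0.028,-0.16,0],[0,-0.028,-0.2,0]],
  ],
)

```text
time: 10.92
tool_pos: [520.5, -37.5, 303.3]
tcp_rot: [-2.649, 1.559, 1.894]
contact_force: [0.4, -0.3, -0.1]
grip_width: 16.0
```

>>> step_arm(
  targets=[
    [[0,0,-0.04,0],[0,0,-0.08,0],[0,0,-0.12,0],[0,0,-0.16,0],[0,0,-0.2,0]],
  ],
)

```text
time: 11.33
tool_pos: [554.0, 161.6, 306.5]
tcp_rot: [-2.708, 1.559, 1.834]
contact_force: [0.1, -0.4, -1.0]
grip_width: 15.9
```

Run:
```python
from h import *
go((570.2,240.5,290))
```

```text
t 11.33 p [554.  161.6 306.5] yaw_y -9.74 F [ 0.1 -0.4 -1. ] g 15.9 q [0.14 0.4  1.23 0.01 1.52 0.31]
(570.2, 240.5, 290) -> [0.0174, 0.0027, -0.0803]
```

>>> step_arm(
  targets=[
    [[0.004,0.001,-0.03,0],[0.008,0.002,-0.055,0],[0.012,0.003,-0.075,0],[0.016,0.003,-0.08,0],[0.016,0.003,-0.08,0]],
  ],
)

```text
time: 11.75
tool_pos: [569.8, 241.1, 290.5]
tcp_rot: [-2.559, 1.559, 1.985]
contact_force: [0.5, -0.3, 0.2]
grip_width: 15.8
```

>>> step_arm(
  targets=[
    [[0,0,0,0],[0,0,0,0],[0,0,0,0],[0,0,0,0],[0,0,0,0]],
  ],
)

```text
time: 12.17
tool_pos: [569.9, 240.3, 291.1]
tcp_rot: [-2.61, 1.559, 1.933]
contact_force: [0.4, 1.1, -0.6]
grip_width: 16.0
```

```bash
python3 - <<'E' 2>&1 | grep -v Warn
from h import *
go((570.2,240.5,228))
for n in("top","scene"):
    c,W=cap(n); hsv=cv2.cvtColor(c,cv2.COLOR_RGB2HSV); s=(hsv[...,1]>120)&(hsv[...,0]<30)
    for k,x,y,a,b in(("held",570,240,232,335),("near",495,253,195,235)):
        m=s&(W[...,2]>a)&(W[...,2]<b)&(abs(W[...,0]-x)<30)&(abs(W[...,1]-y)<70); q=W[m]
        if len(q)>5: print(n,k,len(q),[np.round(a,1) for a in cv2.minAreaRect(q[:,:2].astype(np.float32))],np.percentile(q,[2,50,98],axis=0).round(0).tolist())
    if n=="scene": save("s4",c[60:290,150:420],2.6)
E
```

```text
t 12.17 p [569.9 240.3 291.1] yaw_y -9.68 F [ 0.4  1.1 -0.6] g 16.0 q [0.27 0.49 1.12 0.01 1.53 0.44]
(570.2, 240.5, 228) -> [0.0631, 0.0006, 0.0004]
top held 166 [array([563.6, 215.2]), array([49.7, 16.6]), np.float64(75.6)] [[553.0, 191.0, 236.0], [559.0, 206.0, 298.0], [573.0, 238.0, 323.0]]
top near 112 [array([489.1, 229.6]), array([51.2, 16.4]), np.float64(80.6)] [[478.0, 205.0, 201.0], [487.0, 226.0, 224.0], [499.0, 251.0, 228.0]]
scene held 426 [array([573.6, 236.1]), array([91.5, 20.7]), np.float64(74.4)] [[565.0, 196.0, 234.0], [576.0, 236.0, 268.0], [584.0, 279.0, 322.0]]
scene near 32 [array([493.2, 224.7]), array([37.2, 11.5]), np.float64(89.1)] [[487.0, 207.0, 208.0], [493.0, 229.0, 226.0], [499.0, 242.0, 229.0]]
```

View pics/s4.png

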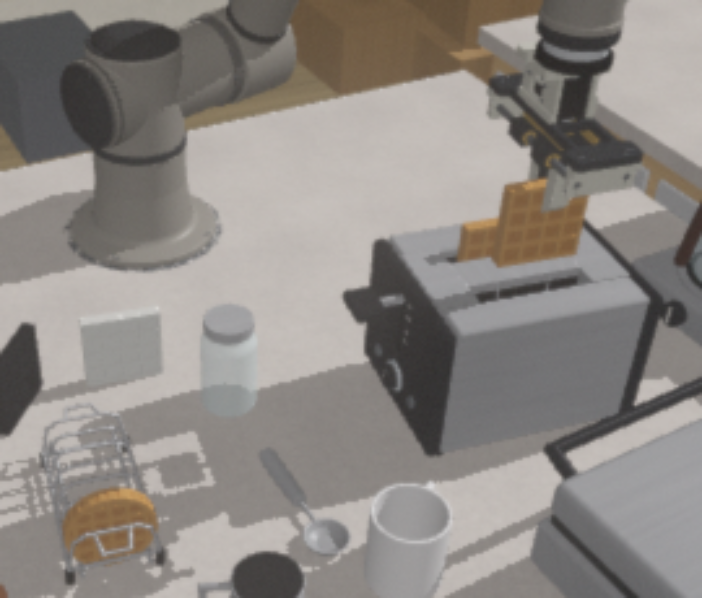

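The round waffle is still in the rack (110,530), the first is in the near slot (478,240), and the second is held over the far slot (542,225). I'll check the held waffle's tilt and yaw with a plane fit.

```bash
python3 - <<'E' 2>&1 | grep -v Warn
from h import *
c,W=cap("scene"); hsv=cv2.cvtColor(c,cv2.COLOR_RGB2HSV); s=(hsv[...,1]>120)&(hsv[...,0]<30)
m=s&(W[...,2]>233)&(W[...,2]<316)&(abs(W[...,0]-572)<30)&(abs(W[...,1]-240)<60); q=W[m]
for i in range(4):
    A=np.c_[q[:,1]-240,q[:,2]-275,np.ones(len(q))]; k=np.linalg.lstsq(A,q[:,0],rcond=None)[0]; r=q[:,0]-A@k; q=q[abs(r)<2.5*r.std()+.3]
print(len(q),k,r.std(),"yaw",-np.degrees(np.arctan(k[0])),"tilt",np.degrees(np.arctan(k[1])))
for z in range(230,330,10):
    g=W[m&(abs(W[...,2]-z)<5)]; 
    if len(g): print(z,len(g),g[:,1].min().round(),g[:,1].max().round())
E
```

```text
381 [1.71788714e-01 7.81842630e-03 5.75990728e+02] 2.1693593181465993 yaw -9.747622927861217 tilt 0.4479537018533385
230 9 202.0 279.0
240 60 192.0 281.0
250 59 195.0 280.0
260 62 201.0 282.0
270 59 192.0 284.0
280 62 199.0 281.0
290 29 194.0 282.0
300 22 202.0 278.0
310 21 191.0 228.0
320 1 217.0 217.0
```

>>> step_arm(
  targets=[
    [[0.02,0,0,0],[0.035,0,0,0],[0.045,0,0,0],[0.055,0,0,0],[0.062,0,0,0]],
  ],
)

```text
time: 12.73
tool_pos: [569.5, 241.4, 227.8]
tcp_rot: [-2.522, 1.559, 2.022]
contact_force: [-1.0, 0.3, 0.1]
grip_width: 15.9
```

Run:
```python
from h import *
go((570,240.5,201))
```

```text
t 12.73 p [569.5 241.4 227.8] yaw_y -9.64 F [-1.   0.3  0.1] g 15.9 q [0.27 0.52 1.24 0.01 1.38 0.44]
(570, 240.5, 201) -> [0.0268, 0.0009, 0.0011]
```

>>> step_arm(
  targets=[
    [[0.008,0,0,0],[0.016,0,0,0],[0.022,0,0,0],[0.026,0,0,0],[0.026,0,0,0]],
  ],
)

```text
time: 13.15
tool_pos: [569.0, 241.6, 200.8]
tcp_rot: [-2.403, 1.558, 2.141]
contact_force: [-0.5, 0.0, -0.3]
grip_width: 16.1
```

Run:
```python
from h import *
go((570,240.5,201))
```

```text
t 13.15 p [569.  241.6 200.8] yaw_y -9.65 F [-0.5  0.  -0.3] g 16.1 q [0.27 0.53 1.29 0.01 1.32 0.44]
(570, 240.5, 201) -> [-0.0002, 0.0012, 0.0009]
```

>>> step_arm(
  targets=[
    [[0,0,0,0],[0,0,0,0],[0,0,0,0],[0,0,0,0],[0,0,0,0]],
  ],
  jaw=0.6,
)

```text
time: 13.57
tool_pos: [569.1, 241.7, 201.2]
tcp_rot: [-2.458, 1.559, 2.086]
contact_force: [-0.2, -0.6, 0.4]
grip_width: 36.2
```

>>> step_arm(
  targets=[
    [[-0.02,0,0,0],[-0.05,0,0,0],[-0.07,0,0.02,0],[-0.07,0,0.055,0],[-0.07,0,0.09,0]],
  ],
)

```text
time: 13.98
tool_pos: [554.8, 152.1, 272.0]
tcp_rot: [-2.77, 1.559, 1.777]
contact_force: [0.6, -0.5, -0.2]
grip_width: 36.6
```

```bash
python3 - <<'E' 2>&1 | grep -v Warn
from h import *
go((503,64,250),(503,64,190))
v,u=np.mgrid[:384,:512]
for n in("top","scene"):
    c,W=cap(n); hsv=cv2.cvtColor(c,cv2.COLOR_RGB2HSV); s=(hsv[...,1]>120)&(hsv[...,0]<30)
    for k,x,y,a,b in(("far",570,240,195,240),("near",495,253,195,235)):
        m=s&(W[...,2]>a)&(W[...,2]<b)&(abs(W[...,0]-x)<30)&(abs(W[...,1]-y)<70); q=W[m]
        if len(q)>5: print(n,k,len(q),[np.round(a,1) for a in cv2.minAreaRect(q[:,:2].astype(np.float32))],np.percentile(q,[2,50,98],axis=0).round(0).tolist())
    m=(W[...,2]>165)&(W[...,2]<186)&(abs(W[...,0]-503)<45)&(abs(W[...,1]-65)<28); q=W[m]
    if len(q)>5:print(n,"pad",len(q),[np.round(a,1) for a in cv2.minAreaRect(q[:,:2].astype(np.float32))],np.percentile(q,[2,50,98],axis=0).round(0).tolist())
E
```

```text
t 13.98 p [554.8 152.1 272. ] yaw_y -9.51 F [ 0.6 -0.5 -0.2] g 36.6 q [0.13 0.41 1.3  0.01 1.44 0.29]
(503, 64, 250) -> [0.0211, -0.0365, 0.0957]
(503, 64, 190) -> [0.0811, -0.0362, 0.0963]
top far 44 [array([573.1, 277.1]), array([22. , 16.1]), np.float64(83.1)] [[565.0, 267.0, 201.0], [571.0, 277.0, 225.0], [581.0, 288.0, 229.0]]
top near 105 [array([495.6, 268.1]), array([62.9, 16.2]), np.float64(80.9)] [[484.0, 244.0, 202.0], [496.0, 274.0, 225.0], [505.0, 298.0, 229.0]]
top pad 198 [array([503. ,  69.6]), array([43.3, 49.4]), np.float64(81.5)] [[479.0, 47.0, 171.0], [503.0, 65.0, 177.0], [525.0, 87.0, 181.0]]
scene far 289 [array([571. , 237.1]), array([92.6, 18. ]), np.float64(81.8)] [[561.0, 195.0, 196.0], [573.0, 236.0, 215.0], [582.0, 280.0, 228.0]]
scene near 111 [array([499.9, 250.6]), array([88.5, 10.5]), np.float64(81.9)] [[494.0, 216.0, 195.0], [501.0, 263.0, 206.0], [509.0, 293.0, 219.0]]
scene pad 180 [array([503.5,  69.9]), array([46.7, 55.4]), np.float64(86.6)] [[482.0, 47.0, 169.0], [511.0, 65.0, 178.0], [530.0, 91.0, 182.0]]
```

Both waffles stand in their slots with tops at about 225. The pad centre is about (503,65,178). Going to the lever with the jaws shut.

>>> step_arm(
  targets=[
    [[0,-0.01,0.03,0],[0,-0.02,0.06,0],[0,-0.03,0.085,0],[0,-0.036,0.098,0],[0.01,-0.036,0.098,0]],
  ],
  jaw=1,
)

```text
time: 14.5
tool_pos: [501.6, 56.1, 262.6]
tcp_rot: [-2.771, 1.562, 1.767]
contact_force: [1.6, -0.6, 1.4]
grip_width: 8.1
```

Run:
```python
from h import *
go((502.5,62.5,190))
```

```text
t 14.5 p [501.6  56.1 262.6] yaw_y -9.99 F [ 1.6 -0.6  1.4] g 8.1 q [-0.05  0.28  1.51  0.01  1.35  0.13]
(502.5, 62.5, 190) -> [0.0727, 0.0, -0.0059]
```

>>> step_arm(
  targets=[
    [[0.01,0,-0.006,0],[0.03,0,-0.006,0],[0.05,0,-0.006,0],[0.065,0,-0.006,0],[0.072,0,-0.006,0]],
  ],
)

```text
time: 14.92
tool_pos: [501.6, 63.6, 188.3]
tcp_rot: [-2.434, 1.561, 2.104]
contact_force: [-0.7, -0.1, -0.2]
grip_width: 0.6
```

Run:
```python
from h import *
go((502.5,62.5,180),(502.5,62.5,160))
```

```text
t 14.92 p [501.6  63.6 188.3] yaw_y -9.95 F [-0.7 -0.1 -0.2] g 0.6 q [-0.03  0.34  1.63  0.01  1.17  0.14]
(502.5, 62.5, 180) -> [0.0083, 0.0011, 0.001]
(502.5, 62.5, 160) -> [0.0283, 0.0013, 0.0011]
```

>>> step_arm(
  targets=[
    [[0.006,0,0.001,0],[0.012,0,0.001,0],[0.018,0,0.001,0],[0.024,0,0.001,0],[0.03,0,0.001,0]],
  ],
)

```text
time: 15.33
tool_pos: [501.7, 63.2, 158.8]
tcp_rot: [-2.595, 1.561, 1.944]
contact_force: [-2.2, 1.3, 5.6]
grip_width: 0.3
```

>>> step_arm(
  targets=[
    [[0.005,0,0,0],[0.01,0,0,0],[0.014,0,0,0],[0.018,0,0,0],[0.022,0,0,0]],
  ],
)

```text
time: 15.75
tool_pos: [501.9, 63.2, 136.9]
tcp_rot: [-2.653, 1.562, 1.885]
contact_force: [-3.0, -0.9, 6.6]
grip_width: 0.4
```

Run:
```python
from h import *
go((502.5,62.5,128))
```

```text
t 15.75 p [501.9  63.2 136.9] yaw_y -9.94 F [-3.  -0.9  6.6] g 0.4 q [-0.03  0.4   1.7   0.01  1.04  0.14]
(502.5, 62.5, 128) -> [0.0089, 0.0008, 0.0007]
```

Force is rising through the clicks. About 9 mm remain to the end stop.

>>> step_arm(
  targets=[
    [[0.003,0,0,0],[0.006,0,0,0],[0.008,0,0,0],[0.009,0,0,0],[0.01,0,0,0]],
  ],
)

```text
time: 16.17
tool_pos: [502.0, 63.2, 128.0]
tcp_rot: [-2.738, 1.562, 1.801]
contact_force: [-7.8, -1.0, 21.4]
grip_width: 0.7
```

Run:
```python
from h import *
go((502.5,62.5,128))
```

```text
t 16.17 p [502.   63.2 128. ] yaw_y -9.93 F [-7.8 -1.  21.4] g 0.7 q [-0.03  0.41  1.72  0.01  1.01  0.14]
(502.5, 62.5, 128) -> [0.0, 0.0006, 0.0006]
```

>>> step_arm(
  targets=[
    [[0.001,0,0,0],[0.001,0,0,0],[0.001,0,0,0],[0.001,0,0,0],[0.001,0,0,0]],
  ],
)

```text
time: 16.58
tool_pos: [502.0, 63.3, 128.1]
tcp_rot: [-2.808, 1.563, 1.732]
contact_force: [-6.0, 0.3, 14.7]
grip_width: 0.5
```

>>> step_arm(
  targets=[
    [[0.001,0,0,0],[0.001,0,0,0],[0.001,0,0,0],[0.001,0,0,0],[0.001,0,0,0]],
  ],
)

```text
time: 17.0
tool_pos: [502.0, 63.3, 128.1]
tcp_rot: [-2.886, 1.563, 1.653]
contact_force: [-5.2, 0.2, 12.6]
grip_width: 0.8
```

Run:
```python
from h import *
go()
c,W=cap("scene"); save("s5",c[60:290,150:420],2.6)
c,W=cap("top"); save("t5",c[110:260,90:350],3)
go()
```

```text
t 17.0 p [502.   63.3 128.1] yaw_y -9.91 F [-5.2  0.2 12.6] g 0.8 q [-0.03  0.41  1.72  0.01  1.01  0.14]
t 17.1 p [501.9  63.3 128.1] yaw_y -9.91 F [-4.7  0.2 12.7] g -0.2 q [-0.03  0.41  1.72  0.01  1.01  0.14]
```

View pics/s5.png

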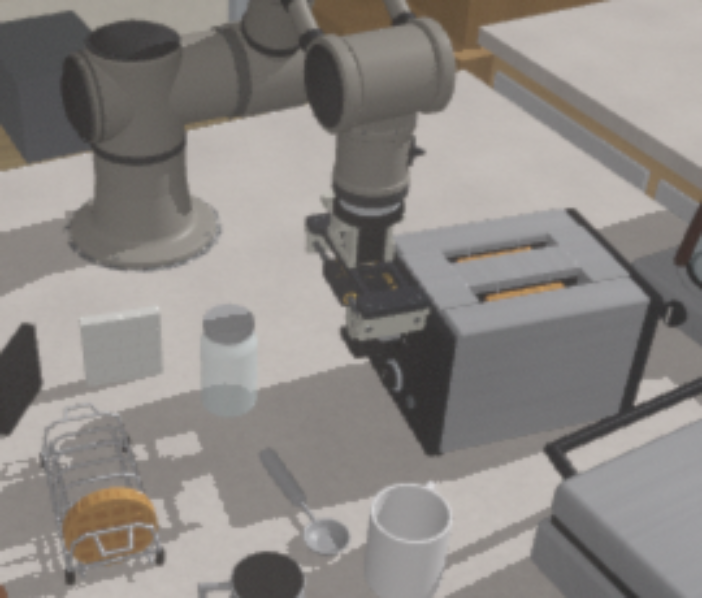

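View pics/t5.png

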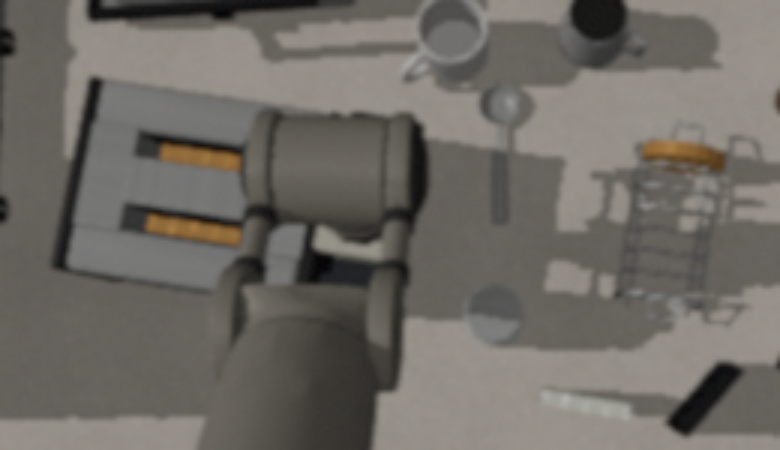

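Both waffles are below the mouths (scene crop 495,255 and 530,290), and the round waffle and clutter are unmoved. I'll add a touch more push, then hand in.

>>> step_arm(
  targets=[
    [[0.002,0,0,0],[0.002,0,0,0],[0.002,0,0,0],[0.002,0,0,0],[0.002,0,0,0]],
  ],
)

```text
time: 17.52
tool_pos: [502.0, 63.2, 128.0]
tcp_rot: [-3.052, 1.563, 1.488]
contact_force: [-7.8, -1.0, 20.1]
grip_width: 0.7
```

Run:
```python
from h import *
go(); print(bot.close_job()); go()
```

```text
t 17.52 p [502.   63.2 128. ] yaw_y -9.9 F [-7.8 -1.  20.1] g 0.7 q [-0.03  0.41  1.72  0.01  1.01  0.14]
the job is handed in; nothing more can be done
None
the job is handed in; nothing more can be done
```

I put the two square waffles into the toaster one at a time, one in the near slot and one in the far slot. I then pressed the lever past both clicks to its end stop and handed the job in at about 17.5 s while still holding it down.

- **Lever:** at the last reading the fingertips were at z = 128 mm, which is 50 mm of lever travel, pushing with about 20 N.
- **Waffles:** before the press, both stood upright in their slots with their tops at about 225 mm. The last pictures show both below the slot mouths.
- **Left alone:** the round waffle is still in the rack, and the mug, sugar jar, spoon and milk jug look unmoved. The pepper mill was outside most of the last pictures, so I did not check it at the end, but the arm never went near it.
- **Disagreements:** the two cameras differed by about 3 mm in x, which was within the slot clearance. One outline of the second waffle suggested a 5° twist, but a plane fit showed it straight, and it went in without measurable force.

No check failed; handing in gave no verdict.

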